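# Set the rinsed tomatoes to drain in the bench rack

### The arm

A 6-joint arm with a two-finger parallel gripper is mounted at the origin on a cart in front of the work surface, level with it; the furniture and walls round the work are solid. World frame = base frame: x ahead of the robot, y to its left, z up, the work surface at z = 0. Lengths are in m, angles in degrees, forces in N, time in s.
With the tool pointing down it reaches from about 0.3 to 0.85 m from the base axis. Payload 4.2 kg.
Tool frame: the origin (TCP) lies at the very end of the fingers, on their centre line; the grasp point (between the pads) lies 19 mm behind it; z points along the fingers, y is the line along which they close (so a half turn about z gives the same grasp; the last joint's range is limited). The gripper opens to 91 mm and grips with 3 to 60 N. Pads are 32 mm wide; open, the fingers measure 118 mm over their backs; the gripper's body (76 mm by 178 mm) begins 60 mm behind the grasp point.
Start: joints at [-71.62, 18.312, 89.639, -0, 72.044, -1.146], TCP at [0.192, -0.542, 0.214] pointing down, gripper open.
Joint ranges: [-177.97, 177.97], [-48.28, 115.42], [12.27, 149.76], [-77.06, 257.06], [2.81, 150.46], [-146.56, 146.56]. Speed limits (degrees/s): [147.25, 147.25, 180, 180, 180, 180].

### API

Orientations are given as a 3x3 rotation matrix whose columns are the frame's x, y, z axes.
In Python, from station import readout, imaging, workorder, outline_of, landmark_of gives the robot as it stands.
- The arm moves only by the tool apply_moves, never from a script. Its argument "series" is a list of rows, each a list of 4 numbers: the shift along the world's x, y, z as a fraction of full scale, then the turn about the world's z as a fraction of full scale. In form: [[x, y, z, spin], ...]. A call has 1 to 20 rows; each row shifts and turns the commanded pose from where the row before left it; what a row does not reach is not made up. Full scale, the value 1, is 0.05 m for a shift and 6 degrees for a turn. A row lasts 1/8 s, in which the tool goes at most 62.5 mm and 10.7 degrees, less where a joint would pass 70% of its speed; a pose out of reach is approached as far as the arm can. A call with a number of a shift or a turn outside -1 to 1 is refused whole. A call with a gripper value outside its range is refused whole. "grip" is the closure, from 0 (fully open) to 1 (shut), set as the call begins (left out, the last holds). The fingers move at their own pace and stop on an object; "grip_force" is the grip in N (left out, the last holds). Time passes only in rows, so rows that do not move let the fingers close. It gives the time, the measured TCP pose, the force, the opening and the grip force at its end, in the units of the state.
- readout.get_obs(): the state, without advancing time (a new reading comes with each control period).
- imaging.read_camera(name): name is "scene" or "top"; returns the picture (420x560x3 uint8, red, green, blue); there is no depth.
- imaging.calibration(name): a dict with "camera_matrix" (3x3 intrinsics, pixels), "distortion" ([k1, k2, p1, p2, k3] as OpenCV has them; the pictures are not rectified), "pose" (4x4, takes a point from camera to world coordinates). Camera axes: x right, y down, z forward; pixel columns grow to the right and rows downward; lengths in m; the calibration is good to about 2 mm. A picture is of the moment at which its call begins. calibration takes no time and is no camera call.
- workorder.finish_job(): hands the job in; it is judged then, once.
Trained networks look in the newest picture that a camera, given by its name, has taken for a name from the list of things; names that differ only in an ending like _2 or _b are one class to them, and where a whole thing is asked for, a point or a joint stands for the part that bears it (a point fixed in the world has none). Each returns a list of dicts, best first, with "confidence" (0 to 1); they miss things now and then, are a little off and sometimes report something else, mostly with a low value. They report only what shows in the picture. A call takes as long as a camera call. They do not tell look-alikes from the thing itself.
- outline_of(camera, label): "pixels" (420x560 bool, what is visible of it) and "rect" ([left, top, right, bottom] in pixels, round what is visible of it).
- landmark_of(camera, label): "uv" ([column, row] in pixels: a listed point, or the origin of a listed thing).
The state is a dict: "time": time; "joint_positions": joint angles; "joint_velocities": joint speeds; "effort": joint torques, N m; "tool_pos": TCP position; "tcp_rot": TCP orientation; "wrist_force": force on the tool from outside, world axes, zero at the start; "torque": the same for the moment, N m; "gripper_width": opening from 0.0 (shut) to 1.0 (fully open); "grasp_force": force on a finger pad.
Only numpy, scipy, OpenCV 4.12 (cv2) and the standard library are available. Lean on these libraries where they do the work, as an engineer would, in place of code of your own. Each camera call takes 0.05 s, during which the arm holds its last target. There are 200 camera calls.

### The job

Take what was left in the drain tray, garlic or lime, out and put it in the white bowl, then set all the rinsed tomatoes from the chopping board into the tray, each seated in a drain hole of its own, while the tray stays on the worktop. Then take the tray by its handle and slide it, loaded, fully home onto the pair of rails directly above the drip sheet that is already in the rack, and leave the drip sheet where it is.

Things in the scene. Friction and masses are not known exactly. Their poses are not given: they have to be found in the camera images.
- rack: the bench rack: fixed wire frame 190 mm wide, 290 high, 180 deep, open in front (its -x) and at the top; three pairs of L-shaped rails, 170 mm clear between their side guides (190 mm at the flared mouths), ledges 16 mm wide at 40, 135 and 230 mm above the worktop. Origin: centre of its underside; x points into the rack, y left, z up. The uprights stand 55 mm before and 70 mm behind the origin, 92 mm either side
- rails_mid (a point): where the middle of the tray's underside lies when the tray is fully home on the middle rails (ledge height 135 mm). x points into the rack: the tray is pushed along +x until it meets a cross wire behind; y left, z up. The rails begin 87 mm before this point, their flared mouths 110 mm before it
- rails_low (a point): the same point for the lowest rails (95 mm below the middle ones)
- rails_top (a point): the same point for the top rails (95 mm above the middle ones)
- drip_low_mid (a point): middle of the upper face of the drip sheet when it lies on the lowest rails; absent (None) when it lies on the middle ones. The drip sheet is a plain dark steel sheet without holes or handle, 160 x 160 x 12 mm with a low lip, already in the rack; the point is 4 mm above the ledges
- drip_mid_mid (a point): the same for the drip sheet when it lies on the middle rails; absent (None) when it lies on the lowest. Exactly one of the two is there.
- tray_middle (a point): the drain tray: loose, aluminium, 160 x 160 x 20 mm (a 6 mm deck with four round holes on a 14 mm skirt), 0.2 kg, lying on the worktop. The point is the middle of the deck's upper face, 20 mm above the tray's underside. Its x axis points from the handle to the tray's rear edge (the edge that goes into the rack first), y left, z up.
- tray_handle (a point): centre of the tray's black bar handle, 145 mm before the tray's middle (tray -x), 26 mm above the tray's underside. The bar lies along tray y: 80 mm long, 14 mm thick (tray x), 24 mm high; two thin struts at 36 mm either side join it to the tray, with 58 mm free between the bar and the tray.
- hole_1 (a point): centre of the tray's round drain hole no. 1 (46 mm across, straight through; the point is at the level of the deck top). All four holes lie 38 mm either side of the tray's middle in x and y.
- hole_2 (a point): centre of the tray's round drain hole no. 2 (46 mm across, straight through; the point is at the level of the deck top). All four holes lie 38 mm either side of the tray's middle in x and y.
- hole_3 (a point): centre of the tray's round drain hole no. 3 (46 mm across, straight through; the point is at the level of the deck top). All four holes lie 38 mm either side of the tray's middle in x and y.
- hole_4 (a point): centre of the tray's round drain hole no. 4 (46 mm across, straight through; the point is at the level of the deck top). All four holes lie 38 mm either side of the tray's middle in x and y.
- tomato_a_mid (a point): a red tomato with a green stalk, about 52 mm across and 58 mm high with the stalk (50 mm without), 50 g, stands loose on the chopping board; one of them may be absent. The point is its centre, 26 mm above its underside. Seated in a drain hole its underside hangs about 10 mm below the deck top.
- tomato_b_mid (a point): a red tomato with a green stalk, about 52 mm across and 58 mm high with the stalk (50 mm without), 50 g, stands loose on the chopping board; one of them may be absent. The point is its centre, 26 mm above its underside. Seated in a drain hole its underside hangs about 10 mm below the deck top.
- tomato_c_mid (a point): a red tomato with a green stalk, about 52 mm across and 58 mm high with the stalk (50 mm without), 50 g, stands loose on the chopping board; one of them may be absent. The point is its centre, 26 mm above its underside. Seated in a drain hole its underside hangs about 10 mm below the deck top.
- tomato_d_mid (a point): a red tomato with a green stalk, about 52 mm across and 58 mm high with the stalk (50 mm without), 50 g, stands loose on the chopping board; one of them may be absent. The point is its centre, 26 mm above its underside. Seated in a drain hole its underside hangs about 10 mm below the deck top.
- garlic_mid (a point): a whitish garlic bulb, 52 mm across, 53 mm high, 30 g, left in one of the tray's holes; may be absent (then the lime is there). The point is its centre, 24 mm above its underside.
- lime_mid (a point): a green lime, 51 mm long (its own x), 42 mm thick, 40 g, left in one of the tray's holes; may be absent (then the garlic is there). The point is its centre.
- bowl_rim (a point): the small white bowl, 116 mm across, 58 mm high, loose on the worktop; the point is the centre of its mouth, at rim height. Inside it narrows to about 45 mm at the floor, 9 mm above the worktop.
- board: the wooden chopping board, fixed, 220 (x) x 300 (y) x 22 mm; origin in the centre of its underside
- tray: the drain tray again; origin in the centre of its underside
There are look-alikes about, which are no part of the job. Leave any black or blue look-alike of the part that bears tomato_d_mid alone.

How it is judged (in metres and radians):
On the way, in this order (a step that is already met when the one before it is completed fails the run):
1. the garlic or lime lies in the bowl (horizontal distance between each of garlic_mid, lime_mid and bowl_rim below 0.045 m and z of garlic_mid in the frame of bowl_rim between -0.058 and 0.01 m and z of lime_mid in the frame of bowl_rim between -0.058 and 0.01 m and angle between bowl_rim's own z axis and vertical below 0.2 rad), for 0.2 s.
2. every tomato is seated in a drain hole of its own, the tray still on the worktop ((horizontal distance between tomato_a_mid and hole_1 below 0.01 m or horizontal distance between tomato_a_mid and hole_2 below 0.01 m or horizontal distance between tomato_a_mid and hole_3 below 0.01 m or horizontal distance between tomato_a_mid and hole_4 below 0.01 m) and z of tomato_a_mid in the frame of tray_middle between 0.002 and 0.023 m and (horizontal distance between tomato_b_mid and hole_1 below 0.01 m or horizontal distance between tomato_b_mid and hole_2 below 0.01 m or horizontal distance between tomato_b_mid and hole_3 below 0.01 m or horizontal distance between tomato_b_mid and hole_4 below 0.01 m) and z of tomato_b_mid in the frame of tray_middle between 0.002 and 0.023 m and (horizontal distance between tomato_c_mid and hole_1 below 0.01 m or horizontal distance between tomato_c_mid and hole_2 below 0.01 m or horizontal distance between tomato_c_mid and hole_3 below 0.01 m or horizontal distance between tomato_c_mid and hole_4 below 0.01 m) and z of tomato_c_mid in the frame of tray_middle between 0.002 and 0.023 m and (horizontal distance between tomato_d_mid and hole_1 below 0.01 m or horizontal distance between tomato_d_mid and hole_2 below 0.01 m or horizontal distance between tomato_d_mid and hole_3 below 0.01 m or horizontal distance between tomato_d_mid and hole_4 below 0.01 m) and z of tomato_d_mid in the frame of tray_middle between 0.002 and 0.023 m and height (world z) of tray_middle below 0.03 m), for 0.3 s.
3. the loaded tray lies fully home on the rails directly above the drip sheet (x of tray_middle in the frame of rails_mid between -0.01 and 0.012 m and y of tray_middle in the frame of rails_mid between -0.012 and 0.012 m and angle between tray_middle's own z axis and vertical below 0.06 rad and angle between the x axis of tray_middle and the x axis of rails_mid, either way round below 0.12 rad and z of tray_middle in the frame of drip_low_mid between 0.102 and 0.124 m and z of tray_middle in the frame of drip_mid_mid between 0.102 and 0.124 m and (horizontal distance between tomato_a_mid and hole_1 below 0.01 m or horizontal distance between tomato_a_mid and hole_2 below 0.01 m or horizontal distance between tomato_a_mid and hole_3 below 0.01 m or horizontal distance between tomato_a_mid and hole_4 below 0.01 m) and z of tomato_a_mid in the frame of tray_middle between 0.002 and 0.023 m and (horizontal distance between tomato_b_mid and hole_1 below 0.01 m or horizontal distance between tomato_b_mid and hole_2 below 0.01 m or horizontal distance between tomato_b_mid and hole_3 below 0.01 m or horizontal distance between tomato_b_mid and hole_4 below 0.01 m) and z of tomato_b_mid in the frame of tray_middle between 0.002 and 0.023 m and (horizontal distance between tomato_c_mid and hole_1 below 0.01 m or horizontal distance between tomato_c_mid and hole_2 below 0.01 m or horizontal distance between tomato_c_mid and hole_3 below 0.01 m or horizontal distance between tomato_c_mid and hole_4 below 0.01 m) and z of tomato_c_mid in the frame of tray_middle between 0.002 and 0.023 m and (horizontal distance between tomato_d_mid and hole_1 below 0.01 m or horizontal distance between tomato_d_mid and hole_2 below 0.01 m or horizontal distance between tomato_d_mid and hole_3 below 0.01 m or horizontal distance between tomato_d_mid and hole_4 below 0.01 m) and z of tomato_d_mid in the frame of tray_middle between 0.002 and 0.023 m), for 0.2 s.
At the end, for the whole second after the job is handed in: The tray rests level on the rails directly above the drip sheet, within 10 mm of the rear stop; every tomato is within 10 mm of the centre of a drain hole and seated; the garlic or lime lies in the upright bowl; everything is released and at rest (all of step 1 and all of step 3 and linear speed of tray below 0.02 m/s); the robot touches nothing.
It fails at once if the drip sheet is shifted by more than 20 mm (distance of any of drip_low_mid, drip_mid_mid from where it was at the start of the episode above 0.02 m).
Of drip_sheet_low, drip_sheet_mid only 1 to 1 are there at a start; the rules pass over those that are not, and their reading is None.
Of garlic, lime only 1 to 1 are there at a start; the rules pass over those that are not, and their reading is None.
Of tomato_a, tomato_b, tomato_c, tomato_d only 3 to 4 are there at a start; the rules pass over those that are not, and their reading is None.
At some moment in a run one of tomato_a, tomato_b, tomato_c, tomato_d, tray may be knocked a few centimetres aside while the robot is not near it.
It also fails if it takes over 210 s, if anything falls off the work surface, if the arm or the gripper's body presses on something with over 40 N, if the wrist force passes 120 N, or if a joint passes its speed limit or range.

## Working session

There is one attempt and no reset: what is moved stays moved. The work goes in short steps, Python scripts to look and compute and a tool call to move; the robot and the scene stay as the last step left them, time stands still between calls to the robot, and variables do not carry over. Pictures are saved under pics/ and viewed, at most 16 in all, crops included, and the job is handed in when it is done.

Besides the shell and the picture viewer there is one more tool, called after "Request:" as name(argument=value, ...), one argument or row to a line, values as JSON. apply_moves: Moves the arm, as the interface text tells. Shift numbers are shares of 0.05 m and turn numbers shares of 6 degrees, none past 1 either way. Its arguments: {"type":"object","properties":{"series":{"type":"array","items":{"type":"array","items":{"type":"number"}}},"grip":{"type":"number"},"grip_force":{"type":"number"}},"required":["series"]}

```bash
mkdir -p pics; ls; cat > h.py <<'E'
import numpy as np, cv2
from station import readout, imaging, workorder, outline_of, landmark_of
def ray(cam,uv):
    c=imaging.calibration(cam);K=np.array(c["camera_matrix"]);d=np.array(c["distortion"]);T=np.array(c["pose"])
    p=cv2.undistortPoints(np.array([[uv]],float),K,d)[0,0]
    return T[:3,3],T[:3,:3]@np.array([p[0],p[1],1.])
def at_z(cam,uv,z):
    o,r=ray(cam,uv);return o+r*(z-o[2])/r[2]
def proj(cam,P):
    c=imaging.calibration(cam);T=np.linalg.inv(np.array(c["pose"]))
    return cv2.projectPoints(np.array(P,float).reshape(-1,3),cv2.Rodrigues(T[:3,:3])[0],T[:3,3],np.array(c["camera_matrix"]),np.array(c["distortion"]))[0][:,0]
def snap(cam,name=None):
    im=imaging.read_camera(cam)
    if name: cv2.imwrite("pics/"+name,im[:,:,::-1])
    return im
E
python3 - <<'E'
from h import *
a=snap("scene");b=snap("top")
cv2.imwrite("pics/a.png",a[:,:,::-1]);cv2.imwrite("pics/b.png",b[:,:,::-1])
for c in("scene","top"):
    print(c,np.array(imaging.calibration(c)["pose"]).round(3).tolist())
Z=dict(rails_mid=.135,rails_low=.04,drip_low_mid=.044,drip_mid_mid=.139,tray_middle=.02,tray_handle=.026,hole_1=.02,tomato_a_mid=.048,garlic_mid=.03,lime_mid=.03,bowl_rim=.058,board=0,rack=0)
for c in("scene","top"):
  for n,z in Z.items():
    for d in landmark_of(c,n): 
      if d["confidence"]>.2: print(c,n,np.round(d["uv"]),round(d["confidence"],2),at_z(c,d["uv"],z).round(3)[:2])
print(readout.get_obs())
E
```

```text
pics
scene [[-0.815, -0.256, 0.52, -0.258], [-0.58, 0.352, -0.735, 1.209], [0.005, -0.9, -0.435, 0.87], [0.0, 0.0, 0.0, 1.0]]
top [[-0.043, -0.978, 0.206, 0.302], [-0.999, 0.043, -0.006, 0.04], [-0.003, -0.206, -0.979, 1.473], [0.0, 0.0, 0.0, 1.0]]
scene rails_mid [260. 191.] 0.68 [ 0.757 -0.094]
scene rails_low [261. 212.] 0.65 [ 0.757 -0.101]
scene drip_low_mid [257. 190.] 0.4 [ 0.901 -0.257]
scene drip_low_mid [286. 259.] 0.26 [0.478 0.128]
scene drip_mid_mid [258. 192.] 0.97 [ 0.753 -0.074]
scene tray_middle [334. 207.] 0.96 [ 0.565 -0.347]
scene tray_handle [359. 221.] 0.94 [ 0.421 -0.289]
scene hole_1 [320. 206.] 0.97 [ 0.617 -0.32 ]
scene hole_1 [336. 214.] 0.93 [ 0.529 -0.3  ]
scene hole_1 [333. 204.] 0.91 [ 0.581 -0.366]
scene hole_1 [346. 211.] 0.9 [ 0.51  -0.346]
scene tomato_a_mid [287. 259.] 0.52 [0.47  0.134]
scene lime_mid [334. 214.] 0.53 [ 0.525 -0.272]
scene lime_mid [286. 256.] 0.24 [0.5   0.099]
scene bowl_rim [319. 227.] 0.89 [ 0.492 -0.099]
scene board [268. 289.] 0.64 [0.464 0.248]
scene rack [258. 223.] 0.84 [ 0.758 -0.083]
top drip_low_mid [380. 218.] 0.29 [ 
[... 642 characters left out ...]
765e+01, -1.14517684e+00]), 'joint_velocities': array([ 0.02641492, -0.07325313, -0.02116658, -0.05177233, -0.00627464,
        0.00598193]), 'effort': array([-9.67228407e-04, -4.12353873e+01, -2.32228428e+01,  7.27397064e-02,
        3.77528882e-02,  1.97322589e-05]), 'tool_pos': array([ 0.19220851, -0.54193611,  0.21393588]), 'tcp_rot': array([[ 9.42487180e-01,  3.34242299e-01,  1.87354243e-05],
       [ 3.34242299e-01, -9.42487181e-01, -6.91686865e-06],
       [ 1.53459872e-05,  1.27812313e-05, -1.00000000e+00]]), 'wrist_force': array([-0.63775042,  0.22262705,  0.3155539 ]), 'torque': array([ 0.023011  ,  0.02196665, -0.01632772]), 'grasp_force': 0.0, 'gripper_width': 0.9981942597557814}
```

View pics/a.png

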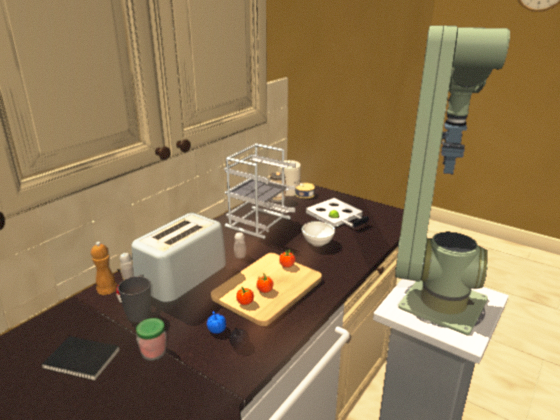

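View pics/b.png

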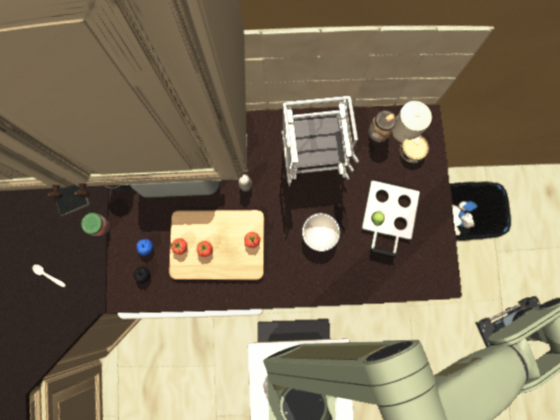

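The scene picture shows the drip sheet on the middle rails (258,192), so the target is the top pair, and a lime at (334,214) in the tray. The top picture shows three tomatoes on the board at (251,239), (204,248) and (179,245). The blue and black ones at (145,247) and (142,273) are look-alikes.

```bash
cat >> h.py <<'E'
def tri(uva,uvb):
    A=np.zeros((3,3));b=np.zeros(3)
    for c,uv in(("scene",uva),("top",uvb)):
        o,r=ray(c,uv);r=r/np.linalg.norm(r);M=np.eye(3)-np.outer(r,r);A+=M;b+=M@o
    return np.linalg.solve(A,b)
def cen(d):
    ys,xs=np.nonzero(d["pixels"]);return np.array([xs.mean(),ys.mean()])
E
python3 - <<'E'
from h import *
a=snap("scene");b=snap("top")
for n,z in(("tomato_a_mid",.048),("lime_mid",.03),("bowl_rim",.03)):
  for c in("top","scene"):
    for d in outline_of(c,n):
      if d["confidence"]>.2: print(c,n,cen(d).round(1),d["pixels"].sum(),round(d["confidence"],2),at_z(c,cen(d),z).round(3)[:2])
for n in("rails_top","rails_mid","rails_low","drip_mid_mid","rack"):
  for c in("top","scene"):
    for d in landmark_of(c,n)[:1]: print(n,c,np.round(d["uv"],1),round(d["confidence"],2),at_z(c,d["uv"],dict(rails_top=.23,rails_mid=.135,rails_low=.04,drip_mid_mid=.139,rack=0)[n]).round(3)[:2])
for d in outline_of("top","drip_mid_mid")[:1]:
    ys,xs=np.nonzero(d["pixels"]);P=np.array([at_z("top",(x,y),.14)[:2] for x,y in zip(xs,ys)],np.float32)
    print("drip",cv2.minAreaRect(P))
for d in outline_of("top","tray")[:1]:
    print("tray",cen(d),d["confidence"])
cv2.imwrite("pics/c.png",cv2.resize(b[85:200,265:375],None,fx=5,fy=5,interpolation=cv2.INTER_CUBIC)[:,:,::-1])
cv2.imwrite("pics/d.png",cv2.resize(a[130:245,210:320],None,fx=5,fy=5,interpolation=cv2.INTER_CUBIC)[:,:,::-1])
E
```

```text
top tomato_a_mid [251.8 239.6] 202 0.51 [0.473 0.134]
scene tomato_a_mid [285.9 259.5] 200 0.68 [0.473 0.138]
top lime_mid [377.4 217.8] 125 0.69 [ 0.527 -0.271]
top lime_mid [315.5 135.8] 1776 0.48 [ 0.813 -0.088]
scene lime_mid [333.5 214.1] 81 0.41 [ 0.526 -0.271]
top bowl_rim [320.6 232. ] 1038 0.58 [ 0.49  -0.085]
scene bowl_rim [318.  233.1] 612 0.72 [ 0.496 -0.103]
rails_top top [179.2 245.9] 0.2 [0.441 0.322]
rails_top scene [258.5 166.6] 0.77 [ 0.767 -0.1  ]
rails_mid scene [258.6 192.5] 0.83 [ 0.751 -0.078]
rails_low scene [255.9 214.9] 0.61 [ 0.759 -0.069]
drip_mid_mid top [319.7 140.5] 0.61 [ 0.759 -0.09 ]
drip_mid_mid scene [257.3 191. ] 0.82 [ 0.758 -0.079]
rack top [202.3 244.9] 0.18 [0.468 0.299]
rack scene [256.1 222.4] 0.64 [ 0.767 -0.08 ]
drip ((0.7599226832389832, -0.08069589734077454), (0.1649216264486313, 0.1587839275598526), 3.9062206745147705)
tray [390.54563492 213.64732143] 0.94
```

View pics/c.png

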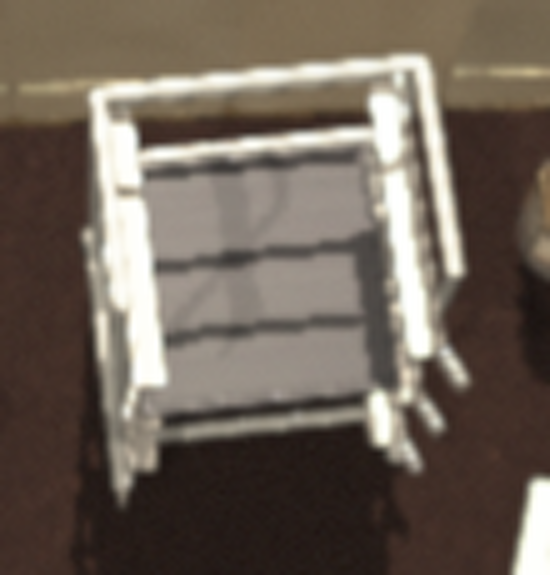

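View pics/d.png

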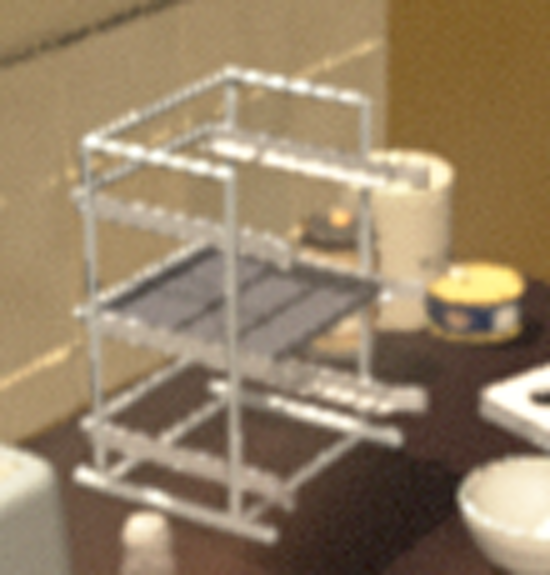

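```bash
python3 - <<'E'
from h import *
from scipy.optimize import least_squares
L=dict(lf=(-.055,.092),lr=(.07,.092),rr=(.07,-.092),rf=(-.055,-.092))
obs=[("scene","lf",230,172),("scene","lr",88,140),("scene","rr",232,72),("scene","rf",367,100),("top","lr",100,92),("top","rr",425,62),("top","rf",457,270)]
off=dict(scene=(210,130),top=(265,85))
def res(p):
    r=[]
    for c,k,u,v in obs:
        x,y=L[k];C,S=np.cos(p[2]),np.sin(p[2])
        q=proj(c,[p[0]+C*x-S*y,p[1]+S*x+C*y,.287])[0]
        r+=list(q-np.array([off[c][0]+(u+.5)/5-.5,off[c][1]+(v+.5)/5-.5]))
    return r
s=least_squares(res,[.757,-.082,.05]);p=s.x
print(p,np.degrees(p[2]),np.round(s.fun,1))
# tray pose from holes + handle, both cams
T=[(x,y) for x in(-.038,.038) for y in(-.038,.038)]
for c in("scene","top"):
    snap(c)
    H=[at_z(c,d["uv"],.02)[:2] for d in landmark_of(c,"hole_1")[:4]];h=at_z(c,landmark_of(c,"tray_handle")[0]["uv"],.026)[:2]
    m=np.mean(H,0);print(c,m.round(4),h.round(4),np.degrees(np.arctan2(*(m-h)[::-1])),np.linalg.norm(m-h),np.round(H,3).tolist())
E
```

```text
[ 0.75784858 -0.08163781  0.06483821] 3.7149556462048428 [-0.3  0.5 -0.5  0.3 -0.5  0.2 -0.2  0.3  0.3  0.3  0.2  0.1  0.4  0.2]
scene [ 0.5651 -0.3338] [ 0.4028 -0.2632] -23.522990485722794 0.17702134308697484 [[0.533, -0.295], [0.601, -0.39], [0.504, -0.326], [0.622, -0.324]]
top [ 0.5531 -0.3224] [ 0.4127 -0.2735] -19.20711920123618 0.14871584511441033 [[0.507, -0.345], [0.593, -0.294], [0.533, -0.281], [0.58, -0.369]]
```

Request:
apply_moves(
  series=[
    [0.84, 0.675, -0.2, 0],
    [0.84, 0.675, -0.2, 0],
    [0.84, 0.675, -0.2, 0],
    [0.84, 0.675, -0.2, 0],
    [0.84, 0.675, -0.2, 0],
    [0.84, 0.675, -0.2, 0],
    [0.84, 0.675, -0.2, 0],
    [0.84, 0.675, -0.2, 0],
    [0, 0, 0, 0],
    [0, 0, 0, 0],
  ],
  grip=0.15,
  grip_force=15,
)

```text
time: 3.95
tool_pos: [0.5279, -0.272, 0.1339]
tcp_rot: [[0.942, 0.335, -0.001], [0.335, -0.942, -0.0], [-0.001, 0.0, -1.0]]
wrist_force: [-0.3, -0.5, -0.4]
gripper_width: 0.851
grasp_force: 0.0
```

```bash
python3 - <<'E'
from h import *
a=snap("scene");
o=readout.get_obs();p=o["tool_pos"];print(p,o["gripper_width"],proj("scene",p))
q=proj("scene",p)[0].astype(int)
cv2.imwrite("pics/e.png",cv2.resize(a[150:250,270:390],None,fx=5,fy=5,interpolation=cv2.INTER_CUBIC)[:,:,::-1])
E
```

```text
[ 0.52758401 -0.27250237  0.1341159 ] 0.8489251030199336 [[334.89521665 189.96302455]]
```

View pics/e.png

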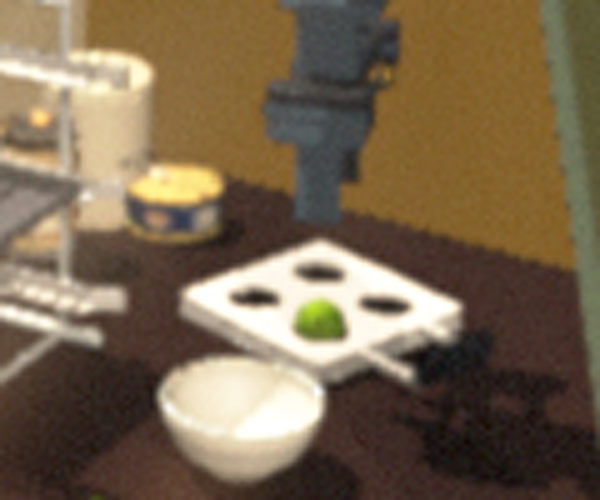

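The gripper hangs straight over the lime, which sits in the near hole at about (334,214) in the full frame. Next I descend and grip it.

Request:
apply_moves(
  series=[
    [0, 0, -0.6, 0],
    [0, 0, -0.6, 0],
    [0, 0, -0.6, 0],
    [0, 0, -0.38, 0],
    [0, 0, 0, 0],
  ],
)

```text
time: 4.62
tool_pos: [0.5264, -0.2726, 0.0241]
tcp_rot: [[0.943, 0.332, -0.003], [0.332, -0.943, 0.001], [-0.002, -0.002, -1.0]]
wrist_force: [-0.6, -1.1, 0.7]
gripper_width: 0.849
grasp_force: 0.0
```

Request:
apply_moves(
  series=[
    [0, 0, 0, 0],
    [0, 0, 0, 0],
    [0, 0, 0, 0],
    [0, 0, 0, 0],
    [0, 0, 0, 0],
    [0, 0, 0, 0],
    [0, 0, 0.5, 0],
    [0, 0, 0.6, 0],
    [0, 0, 0.8, 0],
    [0, 0, 0.8, 0],
    [0, 0, 0, 0],
  ],
  grip=1,
)

```text
time: 6.0
tool_pos: [0.5294, -0.2725, 0.163]
tcp_rot: [[0.942, 0.334, 0.005], [0.334, -0.942, -0.003], [0.004, 0.004, -1.0]]
wrist_force: [0.8, 0.3, -2.1]
gripper_width: 0.42
grasp_force: 14.9
```

Request:
apply_moves(
  series=[
    [-0.195, 0.9, 0, 0],
    [-0.195, 0.9, 0, 0],
    [-0.195, 0.9, 0, 0],
    [-0.195, 0.9, 0, 0],
    [0, 0, -0.5, 0],
    [0, 0, -0.5, 0],
    [0, 0, -0.6, 0],
    [0, 0, -0.6, 0],
    [0, 0, 0, 0],
    [0, 0, 0, 0],
  ],
)

```text
time: 7.25
tool_pos: [0.4892, -0.0919, 0.0502]
tcp_rot: [[0.943, 0.334, -0.0], [0.334, -0.943, 0.0], [-0.0, -0.0, -1.0]]
wrist_force: [-0.3, 0.5, 0.1]
gripper_width: 0.421
grasp_force: 14.9
```

Request:
apply_moves(
  series=[
    [0, 0, 0, 0],
    [0, 0, 0, 0],
    [0, 0, 0, 0],
    [0, 0, 0.5, 0],
    [0, 0, 0.6, 0],
    [0, 0, 0.8, 0],
    [0, 0.9, 0.4, 0],
    [0, 0.9, 0, 0],
    [0, 0.9, 0, 0],
    [0, 0.9, 0, 0],
    [0, 0, 0, 0],
  ],
  grip=0.4,
)

```text
time: 8.62
tool_pos: [0.4891, 0.0904, 0.1652]
tcp_rot: [[0.941, 0.338, 0.001], [0.338, -0.941, 0.0], [0.001, -0.0, -1.0]]
wrist_force: [0.1, 0.0, -0.1]
gripper_width: 0.6
grasp_force: 0.0
```

```bash
python3 - <<'E'
from h import *
a=snap("scene");b=snap("top")
o=readout.get_obs();print(o["tool_pos"],o["time"],o["tcp_rot"][:,1])
cv2.imwrite("pics/f.png",cv2.resize(b[180:300,120:430],None,fx=2.5,fy=2.5,interpolation=cv2.INTER_CUBIC)[:,:,::-1])
hsv=[]
for c,im in(("scene",a),("top",b)):
    h=cv2.cvtColor(im,cv2.COLOR_RGB2HSV)
    m=(((h[...,0]<8)|(h[...,0]>172))&(h[...,1]>170)&(h[...,2]>90)).astype(np.uint8)
    n,l,st,ce=cv2.connectedComponentsWithStats(m)
    for i in range(1,n):
        if st[i,4]>60: 
            r=st[i];u=(r[0]+r[2]/2-.5,r[1]+r[3]/2-.5);print(c,r,ce[i].round(1),at_z(c,ce[i],.048).round(4)[:2],at_z(c,u,.048).round(4)[:2])
E
```

```text
[0.48901424 0.0880522  0.16503531] 8.725 [ 3.35411614e-01 -9.42071488e-01  6.01080609e-04]
scene [281 255  14  12  65] [289.  261.6] [0.4581 0.1422] [0.4656 0.1398]
scene [258 282  14  10  62] [264.9 287.7] [0.4353 0.3014] [0.44   0.2972]
scene [237 293  16  12  70] [246.3 299.6] [0.4441 0.3777] [0.4514 0.3768]
top [173 239  13  15  86] [180.7 246.8] [0.4588 0.359 ] [0.4615 0.3645]
top [198 242  14  14  86] [206.2 249.8] [0.4464 0.278 ] [0.4506 0.2833]
```

View pics/f.png

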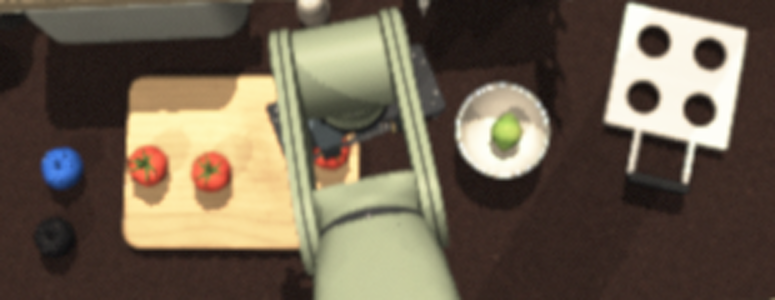

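```bash
python3 - <<'E'
from h import *
for n,s,t in(("c",(245,296.5),(179.2,246)),("b",(264.8,284),(204.4,248.8))):
    print(n,tri(s,t).round(4),at_z("scene",s,.048).round(4),at_z("top",t,.048).round(4))
snap("top");snap("scene")
for c in("scene","top"):
    for d in outline_of(c,"tomato_a_mid"): print(c,round(d["confidence"],2),cen(d).round(1),at_z(c,cen(d),.048).round(4)[:2],d["pixels"].sum())
    H=[d["uv"] for d in landmark_of(c,"hole_1") if d["confidence"]>.3];print(c,[at_z(c,u,.02)[:2].round(3).tolist() for u in H])
E
```

```text
c [0.4612 0.3643 0.0434] [0.4562 0.3687 0.048 ] [0.4615 0.3638 0.048 ]
b [0.4496 0.2839 0.0454] [0.4469 0.2866 0.048 ] [0.4497 0.2837 0.048 ]
scene 0.55 [286.5 259.7] [0.4709 0.138 ] 189
scene [[0.603, -0.32], [0.59, -0.377], [0.546, -0.289], [0.513, -0.355]]
top 0.5 [254. 245.] [0.4554 0.1273] 30
top [[0.534, -0.278], [0.504, -0.345], [0.474, 0.137], [0.593, -0.292], [0.585, -0.363]]
```

Request:
apply_moves(
  series=[
    [-0.16, 0.48, 0, 1],
    [-0.16, 0.48, 0, 0],
    [0, 0, 0, 0],
    [0, 0, 0, 0],
  ],
  grip=0.27,
)

```text
time: 9.52
tool_pos: [0.4734, 0.1354, 0.165]
tcp_rot: [[0.903, 0.431, 0.0], [0.431, -0.903, -0.001], [0.0, 0.001, -1.0]]
wrist_force: [0.6, 0.1, -0.5]
gripper_width: 0.731
grasp_force: 0.0
```

Request:
apply_moves(
  series=[
    [0, 0, -0.7, 0],
    [0, 0, -0.7, 0],
    [0, 0, -0.7, 0],
    [0, 0, -0.44, 0],
    [0, 0, 0, 0],
  ],
)

```text
time: 10.15
tool_pos: [0.4723, 0.1349, 0.0366]
tcp_rot: [[0.903, 0.43, -0.004], [0.43, -0.903, -0.001], [-0.004, -0.0, -1.0]]
wrist_force: [0.6, 0.3, 0.4]
gripper_width: 0.73
grasp_force: 0.0
```

Request:
apply_moves(
  series=[
    [0, 0, 0, 0],
    [0, 0, 0, 0],
    [0, 0, 0, 0],
    [0, 0, 0, 0],
    [0, 0, 0.5, 0],
    [0, 0, 0.6, 0],
    [0, 0, 0.8, 0],
    [0, 0, 0.8, 0],
    [0, 0, 0, 0],
  ],
  grip=1,
  grip_force=12,
)

```text
time: 11.28
tool_pos: [0.4749, 0.1367, 0.1758]
tcp_rot: [[0.902, 0.431, 0.006], [0.431, -0.902, 0.002], [0.007, 0.001, -1.0]]
wrist_force: [-0.7, 0.1, -1.0]
gripper_width: 0.535
grasp_force: 12.0
```

```bash
cat >> h.py <<'E'
def tray_pose(im,box=(150,270,340,450)):
    """deck's centre and yaw from the white square in the top picture"""
    y0,y1,x0,x1=box;h=cv2.cvtColor(im,cv2.COLOR_RGB2HSV)
    m=np.zeros(im.shape[:2],np.uint8);m[y0:y1,x0:x1]=((h[...,2]>150)&(h[...,1]<70))[y0:y1,x0:x1]
    m=cv2.morphologyEx(m,cv2.MORPH_OPEN,np.ones((5,5)))
    cs=cv2.findContours(m,cv2.RETR_EXTERNAL,cv2.CHAIN_APPROX_NONE)[0];k=max(cs,key=cv2.contourArea)
    P=np.array([at_z("top",q[0],.02)[:2] for q in k],np.float32)
    r=cv2.minAreaRect(P);return r
E
python3 - <<'E'
from h import *
b=snap("top");print(tray_pose(b))
cv2.imwrite("pics/g.png",cv2.resize(b[170:280,320:440],None,fx=5,fy=5,interpolation=cv2.INTER_CUBIC)[:,:,::-1])
M=np.array([.554,-.321])
for x in(-.038,.038):
  for y in(-.038,.038):
    t=np.radians(-19.4);w=M+np.array([np.cos(t)*x-np.sin(t)*y,np.sin(t)*x+np.cos(t)*y]);u=proj("top",[*w,.02])[0];print(x,y,w.round(4),((u-[320,170])*5).round())
E
```

```text
((0.552542507648468, -0.31775492429733276), (0.16548235714435577, 0.1670466959476471), 74.33100128173828)
-0.038 -0.038 [ 0.5055 -0.3442] [397. 269.]
-0.038 0.038 [ 0.5308 -0.2725] [285. 236.]
0.038 -0.038 [ 0.5772 -0.3695] [425. 160.]
0.038 0.038 [ 0.6025 -0.2978] [314. 127.]
```

View pics/g.png

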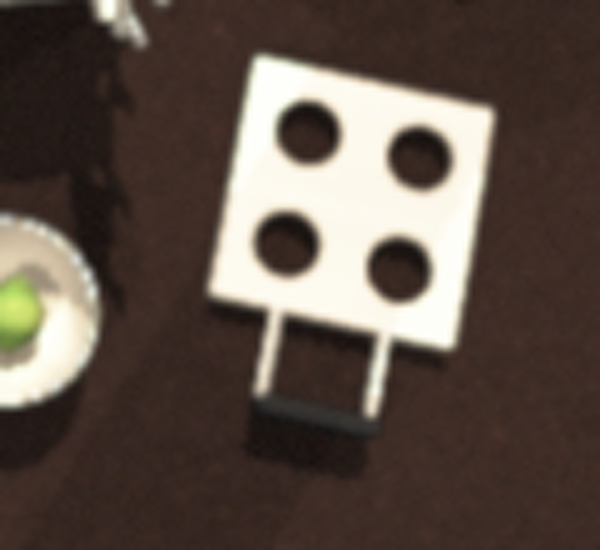

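Holes are clear in the crop at (308,132), (420,157), (287,243) and (399,270), which gives the tray pose directly.

```bash
python3 - <<'E'
from h import *
Q=[(308,132),(420,157),(287,243),(399,270)]
W=np.array([at_z("top",((u+.5)/5-.5+320,(v+.5)/5-.5+170),.018)[:2] for u,v in Q])
print(W.round(4),W.mean(0));f=W[0]+W[1]-W[2]-W[3];l=W[0]+W[2]-W[1]-W[3];print(np.degrees(np.arctan2(f[1],f[0])),np.degrees(np.arctan2(l[1],l[0]))-90)
E
```

```text
[[ 0.6009 -0.2926]
 [ 0.5809 -0.3658]
 [ 0.5279 -0.2724]
 [ 0.5067 -0.3447]] [ 0.55410337 -0.31888597]
-15.663751293336432 -15.795417580526504
```

Request:
apply_moves(
  series=[
    [0.066, -0.96, 0, 0],
    [0.066, -0.96, 0, 0],
    [0.066, -0.96, 0, 0],
    [0.066, -0.96, 0, 0],
    [0.066, -0.96, 0, 0],
    [0.066, -0.96, 0, 0],
    [0.066, -0.96, 0, 0],
    [0.066, -0.96, 0, 0],
    [0.066, -0.96, 0, 0],
    [0.066, -0.96, 0, 0],
    [0, 0, 0, 0],
    [0, 0, 0, 0],
    [0, 0, -0.8, 0],
    [0, 0, -0.8, 0],
    [0, 0, -0.6, 0],
    [0, 0, 0, 0],
    [0, 0, 0, 0],
  ],
)

```text
time: 13.45
tool_pos: [0.5069, -0.3435, 0.0641]
tcp_rot: [[0.902, 0.432, 0.001], [0.432, -0.902, -0.001], [0.001, 0.001, -1.0]]
wrist_force: [0.0, -0.9, -0.3]
gripper_width: 0.535
grasp_force: 12.0
```

Request:
apply_moves(
  series=[
    [0, -0.02, -0.3, 0],
    [0, 0, -0.24, 0],
    [0, 0, -0.2, 0],
    [0, 0, 0, 0],
    [0, 0, 0, 0],
  ],
)

```text
time: 14.08
tool_pos: [0.5061, -0.345, 0.0257]
tcp_rot: [[0.902, 0.431, -0.0], [0.431, -0.902, 0.0], [-0.0, -0.0, -1.0]]
wrist_force: [0.9, -0.5, 0.6]
gripper_width: 0.537
grasp_force: 12.0
```

Request:
apply_moves(
  series=[
    [0, 0, 0, 0],
    [0, 0, 0, 0],
    [0, 0, 0, 0],
    [0, 0, 0.3, 0],
    [0, 0, 0.6, 0],
    [0, 0, 0.8, 0],
    [0, 0, 0.8, 0],
    [0, 0.96, 0.2, 0],
    [0, 0.96, 0, 0],
    [0, 0.96, 0, 0],
    [0, 0.96, 0, 0],
    [0, 0.96, 0, 0],
    [0, 0, 0, 0],
  ],
  grip=0.27,
)

```text
time: 15.7
tool_pos: [0.5061, -0.1024, 0.1622]
tcp_rot: [[0.901, 0.435, 0.001], [0.435, -0.901, 0.0], [0.001, 0.0, -1.0]]
wrist_force: [-0.5, -1.0, -0.1]
gripper_width: 0.732
grasp_force: 0.0
```

```bash
python3 - <<'E'
from h import *
a=snap("scene");b=snap("top")
o=readout.get_obs();print(o["tool_pos"],o["time"])
cv2.imwrite("pics/i.png",cv2.resize(b[170:280,150:440],None,fx=2.7,fy=2.7,interpolation=cv2.INTER_CUBIC)[:,:,::-1])
for c in("scene","top"):
    for d in outline_of(c,"tomato_a_mid"): print(c,round(d["confidence"],2),cen(d).round(1),at_z(c,cen(d),.048).round(4)[:2],at_z(c,cen(d),.036).round(4)[:2],d["pixels"].sum())
E
```

```text
[ 0.50648838 -0.10496131  0.1619611 ] 15.8
scene 0.63 [346.8 208.1] [ 0.4929 -0.3172] [ 0.5039 -0.3395] 107
```

View pics/i.png

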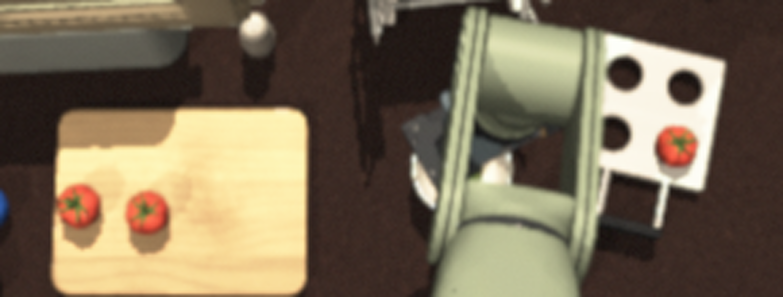

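Tomato 1 is seated in the near-right hole at crop (676,147), and the tray has not moved. The other two are still on the board at crop (148,212) and (79,206).

Request:
apply_moves(
  series=[
    [-0.144, 0.97, 0, 0],
    [-0.144, 0.97, 0, 0],
    [-0.144, 0.97, 0, 0],
    [-0.144, 0.97, 0, 0],
    [-0.144, 0.97, 0, 0],
    [-0.144, 0.97, 0, 0],
    [-0.144, 0.97, 0, 0],
    [-0.144, 0.97, 0, 0],
    [0, 0, 0, 0],
    [0, 0, -0.6, 0],
    [0, 0, -0.6, 0],
    [0, 0, 0, 0],
    [0, 0, 0, 0],
  ],
)

```text
time: 17.52
tool_pos: [0.4498, 0.2825, 0.102]
tcp_rot: [[0.903, 0.43, 0.001], [0.43, -0.903, 0.0], [0.001, 0.0, -1.0]]
wrist_force: [-0.1, 0.5, -0.2]
gripper_width: 0.735
grasp_force: 0.0
```

Request:
apply_moves(
  series=[
    [0, 0.03, -0.5, 0],
    [0, 0, -0.5, 0],
    [0, 0, -0.28, 0],
    [0, 0, 0, 0],
    [0, 0, 0, 0],
  ],
)

```text
time: 18.15
tool_pos: [0.4495, 0.285, 0.038]
tcp_rot: [[0.902, 0.431, 0.002], [0.431, -0.902, 0.001], [0.002, -0.0, -1.0]]
wrist_force: [-0.1, -0.5, 0.1]
gripper_width: 0.733
grasp_force: 0.0
```

Request:
apply_moves(
  series=[
    [0, 0, 0, 0],
    [0, 0, 0, 0],
    [0, 0, 0, 0],
    [0, 0, 0, 0],
    [0, 0, 0.5, 0],
    [0, 0, 0.6, 0],
    [0, 0, 0.8, 0],
    [0, 0, 0.8, 0],
    [0, 0, 0, 0],
    [0, 0, 0, 0],
  ],
  grip=1,
)

```text
time: 19.4
tool_pos: [0.4477, 0.2841, 0.1709]
tcp_rot: [[0.902, 0.431, -0.002], [0.431, -0.902, -0.001], [-0.002, 0.0, -1.0]]
wrist_force: [0.7, 0.5, -0.3]
gripper_width: 0.561
grasp_force: 12.0
```

```bash
python3 - <<'E'
from h import *
b=snap("top");print(tray_pose(b))
E
```

```text
((0.54998379945755, -0.31666696071624756), (0.1652671992778778, 0.16761957108974457), 74.0721664428711)
```

Request:
apply_moves(
  series=[
    [0.13, -0.928, 0, 0],
    [0.13, -0.928, 0, 0],
    [0.13, -0.928, 0, 0],
    [0.13, -0.928, 0, 0],
    [0.13, -0.928, 0, 0],
    [0.13, -0.928, 0, 0],
    [0.13, -0.928, 0, 0],
    [0.13, -0.928, 0, 0],
    [0.13, -0.928, 0, 0],
    [0.13, -0.928, 0, 0],
    [0.13, -0.928, 0, 0],
    [0.13, -0.928, 0, 0],
    [0, 0, 0, 0],
    [0, 0, 0, 0],
    [0, 0, -0.8, 0],
    [0, 0, -0.8, 0],
    [0, 0, -0.5, 0],
    [0, 0, 0, 0],
    [0, 0, 0, 0],
  ],
)

```text
time: 21.82
tool_pos: [0.5273, -0.2717, 0.068]
tcp_rot: [[0.902, 0.432, 0.001], [0.432, -0.902, -0.001], [0.001, 0.001, -1.0]]
wrist_force: [-0.6, -0.0, -0.6]
gripper_width: 0.564
grasp_force: 12.0
```

Request:
apply_moves(
  series=[
    [0, 0, -0.3, 0],
    [0, 0, -0.3, 0],
    [0, 0, -0.22, 0],
    [0, 0, 0, 0],
    [0, 0, 0, 0],
  ],
)

```text
time: 22.45
tool_pos: [0.5263, -0.2721, 0.0257]
tcp_rot: [[0.903, 0.431, -0.001], [0.431, -0.903, 0.0], [-0.0, -0.001, -1.0]]
wrist_force: [-2.2, -0.4, -0.6]
gripper_width: 0.564
grasp_force: 12.0
```

Request:
apply_moves(
  series=[
    [0, 0, 0, 0],
    [0, 0, 0, 0],
    [0, 0, 0, 0],
    [0, 0, 0.3, 0],
    [0, 0, 0.6, 0],
    [0, 0, 0.8, 0],
    [0, 0, 0.8, 0],
    [-0.1, 0.96, 0.2, 0],
    [-0.1, 0.96, 0, 0],
    [-0.1, 0.96, 0, 0],
    [-0.1, 0.96, 0, 0],
    [-0.1, 0.96, 0, 0],
    [-0.1, 0.96, 0, 0],
    [0, 0, 0, 0],
    [0, 0, 0, 0],
  ],
  grip=0.27,
)

```text
time: 24.32
tool_pos: [0.4969, 0.0155, 0.1618]
tcp_rot: [[0.902, 0.431, 0.002], [0.431, -0.902, -0.001], [0.001, 0.001, -1.0]]
wrist_force: [0.6, 0.4, -0.4]
gripper_width: 0.729
grasp_force: 0.0
```

```bash
python3 - <<'E'
from h import *
b=snap("top")
o=readout.get_obs();print(o["tool_pos"],o["time"])
cv2.imwrite("pics/j.png",cv2.resize(b[170:280,150:440],None,fx=2.7,fy=2.7,interpolation=cv2.INTER_CUBIC)[:,:,::-1])
E
```

```text
[0.49692415 0.01503885 0.16157792] 24.375
```

View pics/j.png

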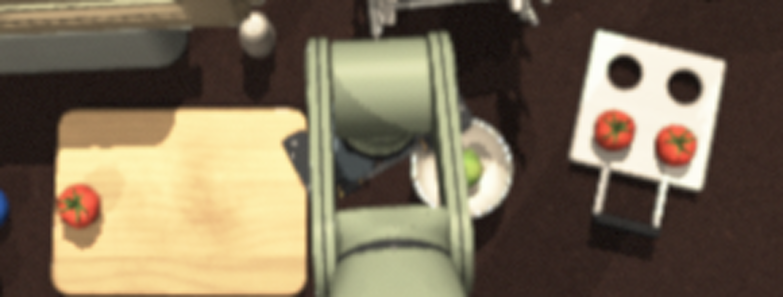

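Both tomatoes are seated in the near holes, at crop (614,131) and (676,146). The last one stays on the board at (79,206).

Request:
apply_moves(
  series=[
    [-0.09, 0.873, 0, 0],
    [-0.09, 0.873, 0, 0],
    [-0.09, 0.873, 0, 0],
    [-0.09, 0.873, 0, 0],
    [-0.09, 0.873, 0, 0],
    [-0.09, 0.873, 0, 0],
    [-0.09, 0.873, 0, 0],
    [-0.09, 0.873, 0, 0],
    [0, 0, 0, 0],
    [0, 0, -0.6, 0],
    [0, 0, -0.6, 0],
    [0, 0, 0, 0],
    [0, 0, 0, 0],
  ],
)

```text
time: 26.0
tool_pos: [0.4618, 0.3644, 0.1021]
tcp_rot: [[0.903, 0.43, 0.001], [0.43, -0.903, 0.001], [0.002, -0.0, -1.0]]
wrist_force: [0.1, -0.3, 0.0]
gripper_width: 0.73
grasp_force: 0.0
```

Request:
apply_moves(
  series=[
    [0, 0, -0.5, 0],
    [0, 0, -0.5, 0],
    [0, 0, -0.26, 0],
    [0, 0, 0, 0],
    [0, 0, 0, 0],
  ],
)

```text
time: 26.62
tool_pos: [0.4614, 0.3655, 0.0392]
tcp_rot: [[0.902, 0.431, 0.002], [0.431, -0.902, 0.001], [0.002, -0.0, -1.0]]
wrist_force: [-0.6, -0.6, -0.6]
gripper_width: 0.729
grasp_force: 0.0
```

Request:
apply_moves(
  series=[
    [0, 0, 0, 0],
    [0, 0, 0, 0],
    [0, 0, 0, 0],
    [0, 0, 0, 0],
    [0, 0, 0.5, 0],
    [0, 0, 0.6, 0],
    [0, 0, 0.8, 0],
    [0, 0, 0.8, 0],
    [0, 0, 0, 0],
    [0, 0, 0, 0],
  ],
  grip=1,
)

```text
time: 27.88
tool_pos: [0.4599, 0.3645, 0.1719]
tcp_rot: [[0.902, 0.431, -0.002], [0.431, -0.902, -0.001], [-0.002, 0.0, -1.0]]
wrist_force: [-0.7, 0.2, -0.6]
gripper_width: 0.548
grasp_force: 12.0
```

```bash
python3 - <<'E'
from h import *
b=snap("top");print(tray_pose(b),readout.get_obs()["tool_pos"])
H=[d["uv"] for d in landmark_of("top","hole_1") if d["confidence"]>.3];print([at_z("top",u,.02)[:2].round(3).tolist() for u in H])
E
```

```text
((0.5518220663070679, -0.31653809547424316), (0.16443389654159546, 0.16582952439785004), 73.7278823852539) [0.45967936 0.36435425 0.17133694]
[[0.593, -0.292], [0.505, -0.339], [0.577, -0.371], [0.534, -0.267], [0.563, -0.318]]
```

Request:
apply_moves(
  series=[
    [0.08, -0.939, 0, 0],
    [0.08, -0.939, 0, 0],
    [0.08, -0.939, 0, 0],
    [0.08, -0.939, 0, 0],
    [0.08, -0.939, 0, 0],
    [0.08, -0.939, 0, 0],
    [0.08, -0.939, 0, 0],
    [0.08, -0.939, 0, 0],
    [0.08, -0.939, 0, 0],
    [0.08, -0.939, 0, 0],
    [0.08, -0.939, 0, 0],
    [0.08, -0.939, 0, 0],
    [0.08, -0.939, 0, 0],
    [0.08, -0.939, 0, 0],
    [0.83, 0, 0, 0],
    [0.83, 0, 0, 0],
    [0, 0, 0, 0],
    [0, 0, 0, 0],
  ],
)

```text
time: 30.22
tool_pos: [0.5985, -0.2919, 0.1713]
tcp_rot: [[0.902, 0.431, -0.003], [0.431, -0.902, 0.001], [-0.002, -0.003, -1.0]]
wrist_force: [-1.1, 1.3, -0.1]
gripper_width: 0.545
grasp_force: 12.0
```

Request:
apply_moves(
  series=[
    [0, 0, -0.8, 0],
    [0, 0, -0.8, 0],
    [0, 0, -0.5, 0],
    [0, 0, 0, 0],
    [0, 0, 0, 0],
  ],
)

```text
time: 30.85
tool_pos: [0.5998, -0.2927, 0.0693]
tcp_rot: [[0.903, 0.431, 0.002], [0.431, -0.903, -0.001], [0.001, 0.002, -1.0]]
wrist_force: [0.2, -0.5, -1.1]
gripper_width: 0.546
grasp_force: 12.0
```

Request:
apply_moves(
  series=[
    [0, 0, -0.3, 0],
    [0, 0, -0.3, 0],
    [0, 0, -0.22, 0],
    [0, 0, 0, 0],
    [0, 0, 0, 0],
  ],
)

```text
time: 31.48
tool_pos: [0.5995, -0.2924, 0.0268]
tcp_rot: [[0.902, 0.431, -0.0], [0.431, -0.902, 0.0], [-0.0, -0.0, -1.0]]
wrist_force: [-0.2, -1.2, -0.2]
gripper_width: 0.55
grasp_force: 12.0
```

Request:
apply_moves(
  series=[
    [0, 0, 0, 0],
    [0, 0, 0, 0],
    [0, 0, 0, 0],
    [0, 0, 0.3, 0],
    [0, 0, 0.6, 0],
    [0, 0, 0.8, 0],
    [0, 0, 0.8, 0],
    [-0.9, 0, 0.2, 0],
    [-0.9, 0, 0, 0],
    [-0.9, 0, 0, 1],
    [-0.9, 0, 0, 1],
    [-0.9, 0, 0, 1],
    [-0.9, 0, 0, 1],
    [0, 0, 0, 1],
    [0, 0, 0, 1],
    [0, 0, 0, 1],
    [0, 0, 0, 1],
    [0, 0, 0, 0],
    [0, 0, 0, 0],
  ],
  grip=0.27,
)

```text
time: 33.85
tool_pos: [0.3297, -0.2924, 0.1625]
tcp_rot: [[0.285, 0.959, 0.001], [0.959, -0.285, -0.001], [-0.0, 0.001, -1.0]]
wrist_force: [0.1, -0.0, -0.6]
gripper_width: 0.732
grasp_force: 0.0
```

```bash
python3 - <<'E'
from h import *
a=snap("scene");b=snap("top")
o=readout.get_obs();print(o["tool_pos"],o["time"],o["joint_positions"].round(),np.degrees(np.arctan2(o["tcp_rot"][1,1],o["tcp_rot"][0,1])))
A=cv2.resize(b[170:270,330:440],(440,400),interpolation=cv2.INTER_CUBIC);B=cv2.resize(a[150:250,290:380],(360,400),interpolation=cv2.INTER_CUBIC)
cv2.imwrite("pics/k.png",np.hstack([A,B])[:,:,::-1])
E
```

```text
[ 0.32965806 -0.2923817   0.16226562] 33.95 [-43.   9. 111.   0.  60. -27.] -16.523487551662363
```

View pics/k.png

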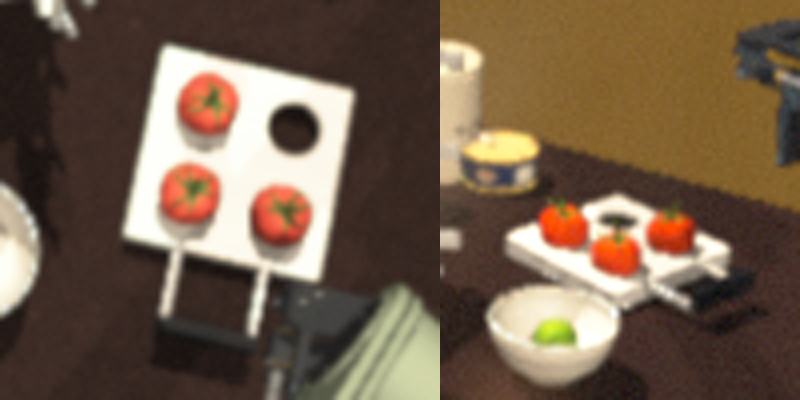

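All three tomatoes are seated, with the far-right hole empty. The handle bar is at about (209,331) in the crop, which matches the computed (0.414, -0.279).

Request:
apply_moves(
  series=[
    [0.85, 0.13, 0, 0.14],
    [0.85, 0.13, 0, 0],
    [0, 0, 0, 0],
    [0, 0, -0.6, 0],
    [0, 0, -0.6, 0],
    [0, 0, 0, 0],
    [0, 0, 0, 0],
  ],
  grip=0.45,
  grip_force=60,
)

```text
time: 34.83
tool_pos: [0.4147, -0.2799, 0.1029]
tcp_rot: [[0.27, 0.963, 0.001], [0.963, -0.27, -0.001], [-0.001, 0.001, -1.0]]
wrist_force: [-0.3, -0.1, 1.3]
gripper_width: 0.553
grasp_force: 0.0
```

```bash
python3 - <<'E'
from h import *
a=snap("scene")
o=readout.get_obs();p=o["tool_pos"];R=o["tcp_rot"];w=o["gripper_width"]*.091/2
print(p,w)
cv2.imwrite("pics/l.png",cv2.resize(a[170:250,310:410],None,fx=7,fy=7,interpolation=cv2.INTER_CUBIC)[:,:,::-1])
f=lambda P:((proj("scene",P)-[310,170])*7).round().tolist()
print(f([p-[0,0,.07]]),f([p+R[:,1]*w-[0,0,.07],p-R[:,1]*w-[0,0,.07]]))
E
```

```text
[ 0.41504583 -0.28000608  0.10326926] 0.025077042874282245
[[350.0, 351.0]] [[316.0, 335.0], [384.0, 368.0]]
```

View pics/l.png

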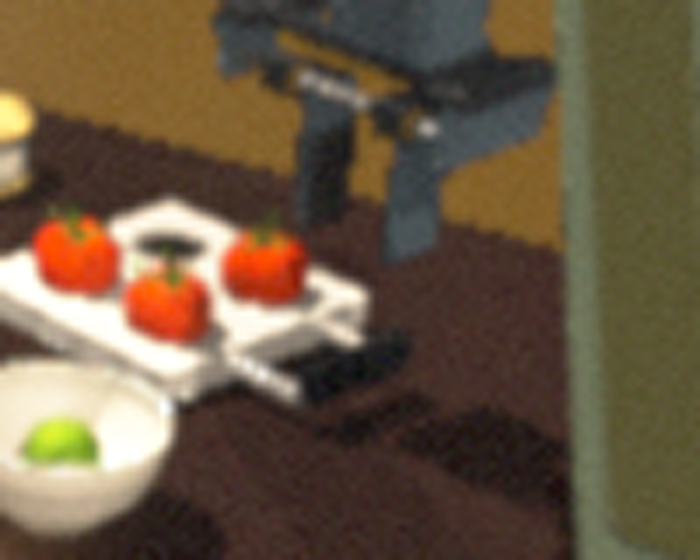

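The bar sits centred between the open fingers at crop (353,365), so I descend and grip.

Request:
apply_moves(
  series=[
    [0, 0, -0.5, 0],
    [0, 0, -0.5, 0],
    [0, 0, -0.5, 0],
    [0, 0, -0.36, 0],
    [0, 0, 0, 0],
    [0, 0, 0, 0],
  ],
)

```text
time: 35.62
tool_pos: [0.4155, -0.28, 0.0102]
tcp_rot: [[0.27, 0.963, 0.002], [0.963, -0.27, -0.001], [-0.001, 0.002, -1.0]]
wrist_force: [-0.5, 0.0, 0.5]
gripper_width: 0.55
grasp_force: 0.0
```

Request:
apply_moves(
  series=[
    [0, 0, 0, 0],
    [0, 0, 0, 0],
    [0, 0, 0, 0],
    [0, 0, 0, 0],
    [0, 0, 0, 0],
    [0, 0, 0, 0],
    [0, 0, 0.1, 0],
    [0, 0, 0.1, 0],
    [0, 0, 0.2, 0],
    [0, 0, 0.2, 0],
    [0, 0, 0, 0],
    [0, 0, 0, 0],
  ],
  grip=1,
)

```text
time: 37.12
tool_pos: [0.4145, -0.2792, 0.039]
tcp_rot: [[0.269, 0.963, 0.0], [0.963, -0.269, 0.0], [0.0, 0.0, -1.0]]
wrist_force: [0.6, -0.7, -3.2]
gripper_width: 0.151
grasp_force: 60.0
```

```bash
python3 - <<'E'
from h import *
a=snap("scene");b=snap("top")
o=readout.get_obs();print(o["tool_pos"],o["wrist_force"],o["torque"])
A=cv2.resize(b[170:270,330:440],(440,400),interpolation=cv2.INTER_CUBIC);B=cv2.resize(a[150:250,290:380],(360,400),interpolation=cv2.INTER_CUBIC)
cv2.imwrite("pics/m.png",np.hstack([A,B])[:,:,::-1])
E
```

```text
[ 0.41432146 -0.27913783  0.03870872] [ 0.52062484  0.28101184 -4.19763872] [ 0.1103496   0.32379752 -0.0122385 ]
```

View pics/m.png

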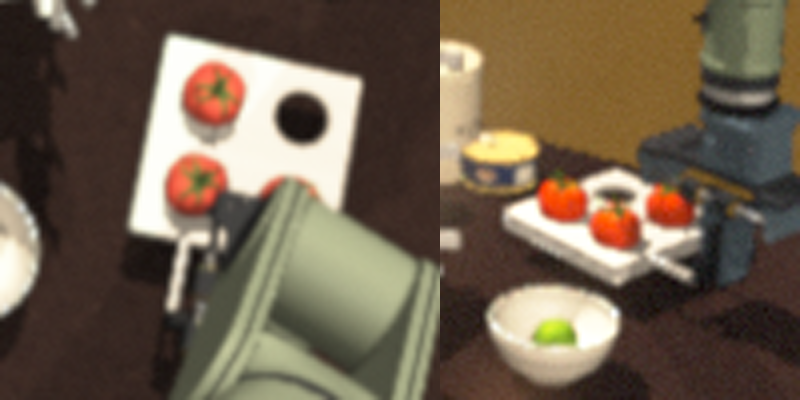

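The tray is level in the grip with all three tomatoes seated, and the bowl still holds the lime. I lift it gently.

Request:
apply_moves(
  series=[
    [0, 0, 0.1, 0],
    [0, 0, 0.2, 0],
    [0, 0, 0.3, 0],
    [0, 0, 0.4, 0],
    [0, 0, 0.4, 0],
    [0, 0, 0.4, 0],
    [0, 0, 0.4, 0],
    [0, 0, 0.4, 0],
    [0, 0, 0.4, 0],
    [0, 0, 0.4, 0],
    [0, 0, 0.4, 0],
    [0, 0, 0.3, 0],
    [0, 0, 0.2, 0],
    [0, 0, 0.1, 0],
    [0, 0, 0, 0],
    [0, 0, 0, 0],
  ],
)

```text
time: 39.22
tool_pos: [0.4143, -0.2791, 0.2583]
tcp_rot: [[0.269, 0.963, -0.001], [0.963, -0.269, 0.001], [0.0, -0.001, -1.0]]
wrist_force: [0.5, -1.0, -3.9]
gripper_width: 0.149
grasp_force: 60.0
```

Request:
apply_moves(
  series=[
    [-0.1, 0.05, 0, 0.05],
    [-0.1, 0.1, 0, 0.1],
    [-0.1, 0.2, 0, 0.2],
    [-0.1, 0.25, 0, 0.25],
    [-0.1, 0.25, 0, 0.25],
    [-0.1, 0.25, 0, 0.25],
    [0, 0.25, 0, 0.25],
    [0, 0.25, 0, 0.25],
    [0, 0.25, 0, 0.25],
    [0, 0.25, 0, 0.25],
    [0, 0.25, 0, 0.25],
    [0, 0.25, 0, 0.25],
    [0, 0.25, 0, 0.25],
    [0, 0.25, 0, 0.25],
    [0, 0.22, 0, 0.2],
    [0, 0.2, 0, 0.12],
    [0, 0.1, 0, 0.05],
    [0, 0.05, 0, 0],
    [0, 0, 0, 0],
    [0, 0, 0, 0],
  ],
)

```text
time: 41.72
tool_pos: [0.3846, -0.0961, 0.259]
tcp_rot: [[-0.09, 0.996, 0.0], [0.996, 0.09, -0.0], [-0.0, 0.0, -1.0]]
wrist_force: [-0.3, -0.3, -3.3]
gripper_width: 0.147
grasp_force: 60.0
```

```bash
python3 - <<'E'
from h import *
a=snap("scene");b=snap("top")
o=readout.get_obs();p=o["tool_pos"];R=o["tcp_rot"];print(p,np.degrees(np.arctan2(R[1,1],R[0,1])),o["wrist_force"])
A=cv2.resize(b[90:230,265:375],(480,611),interpolation=cv2.INTER_CUBIC)[:590];B=cv2.resize(a[130:250,230:330],(315,378),interpolation=cv2.INTER_CUBIC)
B=np.vstack([B,np.zeros((590-378,315,3),np.uint8)])
cv2.imwrite("pics/n.png",np.hstack([A,B])[:,:,::-1])
t=R[:2,1];n=np.array([-t[1],t[0]]);zd=p[2]-.010+.02
for k in((.065,.08),(.065,-.08),(.225,.08),(.225,-.08)):
    w=p[:2]+k[0]*t+k[1]*n; q=np.array([*w,zd])
    print(k,q.round(3),((proj("top",q)[0]-[265,90])*480/110).round(),((proj("scene",q)[0]-[230,130])*3.15+[480,0]).round())
E
```

```text
[ 0.38458093 -0.09604815  0.25894427] 5.1599465063475805 [ 1.11948682 -0.04353381 -2.78631054]
(0.065, 0.08) [ 0.442 -0.011  0.269] [156. 651.] [765. 172.]
(0.065, -0.08) [ 0.457 -0.17   0.269] [415. 615.] [828. 124.]
(0.225, 0.08) [0.601 0.004 0.269] [120. 397.] [631. 142.]
(0.225, -0.08) [ 0.616 -0.155  0.269] [372. 364.] [701.  98.]
```

View pics/n.png

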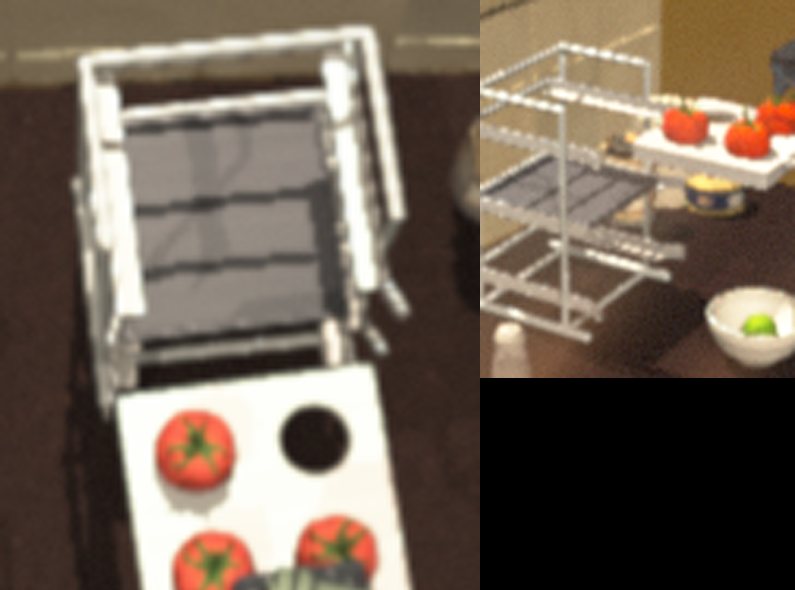

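The predicted deck corners match the picture to within about 2 crop px: (120,397) and (372,364) against roughly (118,395) and (374,364). I correct yaw, y and height, then start the insertion.

Request:
apply_moves(
  series=[
    [0, -0.1, -0.09, -0.12],
    [0, -0.1, -0.09, -0.12],
    [0, 0, 0, 0],
    [0, 0, 0, 0],
    [0, 0, 0, 0],
  ],
)

```text
time: 42.45
tool_pos: [0.3847, -0.1058, 0.2501]
tcp_rot: [[-0.065, 0.998, 0.0], [0.998, 0.065, 0.0], [0.0, 0.0, -1.0]]
wrist_force: [0.1, -0.1, -3.7]
gripper_width: 0.151
grasp_force: 60.0
```

Request:
apply_moves(
  series=[
    [0.1, 0.0065, 0, 0],
    [0.2, 0.013, 0, 0],
    [0.2, 0.013, 0, 0],
    [0.2, 0.013, 0, 0],
    [0.2, 0.013, 0, 0],
    [0.2, 0.013, 0, 0],
    [0.2, 0.013, 0, 0],
    [0.2, 0.013, 0, 0],
    [0.1, 0.0065, 0, 0],
    [0, 0, 0, 0],
    [0, 0, 0, 0],
  ],
)

```text
time: 43.82
tool_pos: [0.4643, -0.1006, 0.25]
tcp_rot: [[-0.065, 0.998, -0.0], [0.998, 0.065, -0.0], [0.0, -0.0, -1.0]]
wrist_force: [-0.1, -0.2, -4.1]
gripper_width: 0.15
grasp_force: 60.0
```

```bash
python3 - <<'E'
from h import *
a=snap("scene");b=snap("top")
o=readout.get_obs();p=o["tool_pos"];R=o["tcp_rot"];print(p,np.degrees(np.arctan2(R[1,1],R[0,1])),o["wrist_force"],o["torque"])
A=cv2.resize(b[90:230,265:375],(480,611),interpolation=cv2.INTER_CUBIC)[:590];B=cv2.resize(a[130:230,230:330],(315,315),interpolation=cv2.INTER_CUBIC)
B=np.vstack([B,np.zeros((590-315,315,3),np.uint8)])
cv2.imwrite("pics/o.png",np.hstack([A,B])[:,:,::-1])
E
```

```text
[ 0.46427315 -0.10065498  0.25004261] 3.7388252712460774 [ 0.00805975 -0.14507321 -3.34692003] [-0.03028756  0.37393359 -0.00386906]
```

View pics/o.png

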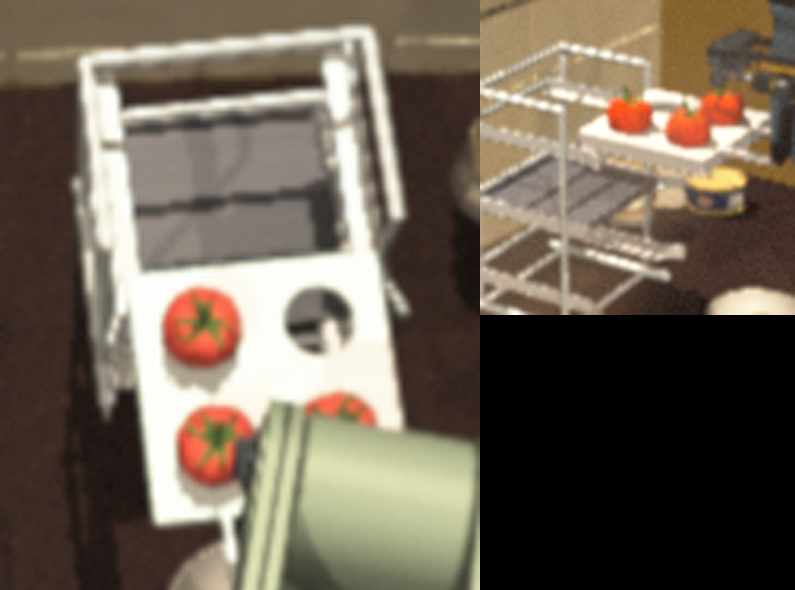

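The tray has entered the top rails centred, its front edge at crop (130–385, 262), with no side force. I continue.

Request:
apply_moves(
  series=[
    [0.1, 0.0065, 0, 0],
    [0.2, 0.013, 0, 0],
    [0.2, 0.013, 0, 0],
    [0.2, 0.013, 0, 0],
    [0.2, 0.013, 0, 0],
    [0.2, 0.013, 0, 0],
    [0.2, 0.013, 0, 0],
    [0.2, 0.013, -0.02, 0],
    [0.2, 0.013, -0.02, 0],
    [0.2, 0.013, -0.02, 0],
    [0.2, 0.013, -0.02, 0],
    [0.2, 0.013, -0.02, 0],
    [0.2, 0.013, 0, 0],
    [0.1, 0.0065, 0, 0],
    [0, 0, 0, 0],
    [0, 0, 0, 0],
  ],
)

```text
time: 45.92
tool_pos: [0.5943, -0.0922, 0.245]
tcp_rot: [[-0.065, 0.998, -0.0], [0.998, 0.065, 0.0], [0.0, -0.0, -1.0]]
wrist_force: [-0.7, 1.2, -3.1]
gripper_width: 0.15
grasp_force: 60.0
```

Request:
apply_moves(
  series=[
    [0.06, 0.004, 0, 0],
    [0.06, 0.004, 0, 0],
    [0.06, 0.004, 0, 0],
    [0, 0, 0, 0],
    [0, 0, 0, 0],
  ],
)

```text
time: 46.55
tool_pos: [0.6035, -0.0916, 0.2449]
tcp_rot: [[-0.065, 0.998, -0.0], [0.998, 0.065, 0.0], [0.0, -0.0, -1.0]]
wrist_force: [-0.2, -0.9, -3.3]
gripper_width: 0.151
grasp_force: 60.0
```

Request:
apply_moves(
  series=[
    [0.06, 0.004, -0.03, 0],
    [0.04, 0.003, -0.03, 0],
    [0, 0, -0.03, 0],
    [0, 0, 0, 0],
    [0, 0, 0, 0],
  ],
)

```text
time: 47.18
tool_pos: [0.6086, -0.0912, 0.2405]
tcp_rot: [[-0.065, 0.998, 0.0], [0.998, 0.065, 0.0], [0.0, 0.0, -1.0]]
wrist_force: [-0.4, -0.7, -2.7]
gripper_width: 0.148
grasp_force: 60.0
```

Request:
apply_moves(
  series=[
    [0.04, 0.003, 0, 0],
    [0.04, 0.003, 0, 0],
    [0, 0, 0, 0],
    [0, 0, 0, 0],
  ],
)

```text
time: 47.68
tool_pos: [0.6126, -0.0909, 0.2404]
tcp_rot: [[-0.065, 0.998, -0.0], [0.998, 0.065, 0.0], [0.0, -0.0, -1.0]]
wrist_force: [0.3, 0.6, -4.4]
gripper_width: 0.147
grasp_force: 60.0
```

Neither the stop nor the ledges have been met yet, so I edge forward and down.

Request:
apply_moves(
  series=[
    [0.04, 0.003, -0.02, 0],
    [0.04, 0.003, 0, 0],
    [0, 0, 0, 0],
    [0, 0, 0, 0],
  ],
)

```text
time: 48.18
tool_pos: [0.6151, -0.0911, 0.2395]
tcp_rot: [[-0.066, 0.998, -0.003], [0.998, 0.066, -0.001], [-0.0, -0.003, -1.0]]
wrist_force: [-6.1, -2.0, -1.8]
gripper_width: 0.15
grasp_force: 60.0
```

Request:
apply_moves(
  series=[
    [0.04, 0.003, -0.02, 0],
    [0.04, 0.003, 0, 0],
    [0, 0, 0, 0],
    [0, 0, 0, 0],
  ],
)

```text
time: 48.68
tool_pos: [0.6151, -0.0914, 0.2391]
tcp_rot: [[-0.066, 0.998, -0.011], [0.998, 0.066, -0.002], [-0.001, -0.011, -1.0]]
wrist_force: [-17.3, -3.3, 4.1]
gripper_width: 0.152
grasp_force: 60.0
```

The stop is met at x = 0.615 and the tray rests on the ledges. I relieve the push, then release and leave upward.

Request:
apply_moves(
  series=[
    [-0.08, -0.005, 0, 0],
    [0, 0, 0, 0],
    [0, 0, 0, 0],
  ],
)

```text
time: 49.05
tool_pos: [0.615, -0.091, 0.239]
tcp_rot: [[-0.065, 0.998, -0.003], [0.998, 0.065, -0.001], [-0.0, -0.003, -1.0]]
wrist_force: [-7.6, -1.2, 1.1]
gripper_width: 0.149
grasp_force: 60.0
```

Request:
apply_moves(
  series=[
    [0, 0, 0, 0],
    [0, 0, 0, 0],
    [0, 0, 0, 0],
    [0, 0, 0, 0],
  ],
  grip=0.5,
)

```text
time: 49.55
tool_pos: [0.617, -0.0905, 0.2386]
tcp_rot: [[-0.065, 0.998, 0.001], [0.998, 0.065, 0.0], [-0.0, 0.001, -1.0]]
wrist_force: [0.7, -0.2, -0.5]
gripper_width: 0.499
grasp_force: 0.0
```

Request:
apply_moves(
  series=[
    [0, 0, 0.1, 0],
    [0, 0, 0.3, 0],
    [0, 0, 0.5, 0],
    [0, 0, 0.8, 0],
    [0, 0, 0.6, 0],
    [-0.8, 0, 0, 0],
    [-0.8, 0, 0, 0],
    [-0.8, -0.5, 0, 0],
    [-0.8, -0.8, 0, 0],
    [-0.5, -0.8, 0, 0],
    [0, -0.8, 0, 0],
    [0, -0.8, 0, 0],
    [0, -0.8, 0, 0],
    [0, 0, 0, 0],
    [0, 0, 0, 0],
  ],
)

```text
time: 51.42
tool_pos: [0.4316, -0.3152, 0.3542]
tcp_rot: [[-0.065, 0.998, 0.001], [0.998, 0.065, 0.0], [0.0, 0.001, -1.0]]
wrist_force: [-0.5, 0.3, -0.1]
gripper_width: 0.501
grasp_force: 0.0
```

```bash
python3 - <<'E'
from h import *
a=snap("scene");b=snap("top")
o=readout.get_obs();print(o["tool_pos"],o["wrist_force"],o["time"])
A=cv2.resize(b[85:225,265:375],(440,560),interpolation=cv2.INTER_CUBIC);B=cv2.resize(a[130:250,230:330],(350,420),interpolation=cv2.INTER_CUBIC)
B=np.vstack([B,np.zeros((140,350,3),np.uint8)])
cv2.imwrite("pics/p.png",np.hstack([A,B])[:,:,::-1])
C,S=np.cos(.0648),np.sin(.0648)
for k in((-.08,.08),(-.08,-.08),(-.038,.038),(-.038,-.038),(.038,.038),(.038,-.038),(-.145,0)):
    q=[.7578+C*k[0]-S*k[1],-.0816+S*k[0]+C*k[1],.25];print(k,((proj("top",q)[0]-[265,85])*4).round())
E
```

```text
[ 0.43171644 -0.31460012  0.3541565 ] [ 0.19060351  0.21819674 -0.60823762] 51.525
(-0.08, 0.08) [120. 291.]
(-0.08, -0.08) [346. 268.]
(-0.038, 0.038) [172. 228.]
(-0.038, -0.038) [279. 217.]
(0.038, 0.038) [159. 128.]
(0.038, -0.038) [265. 118.]
(-0.145, 0) [245. 369.]
```

View pics/p.png

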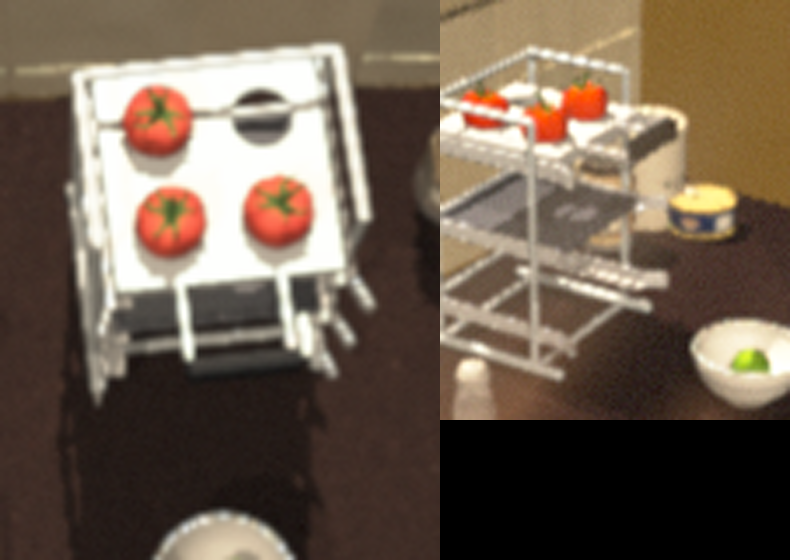

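The tray is home on the top rails with all three tomatoes seated, at (158,120), (171,220) and (279,210). The drip sheet is in place and the lime is in the bowl.

```bash
python3 -c "
from station import workorder
print(workorder.finish_job())"
```

```text
the job is handed in; nothing more can be done
None
```

I've handed the job in; it gave no verdict, but the last pictures show the lime in the bowl, all three tomatoes seated in the tray, and the tray against the rear stop on the top rails, directly above the drip sheet.

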